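Peel the top kit tray off the stack and hold it out over the mat

TASK

The orange kit tray is stuck in the top of the stack of trays. Take it by its yellow tab and peel it: first raise that corner a good 3 cm while the opposite corner still sits on the stack, then lift the tray free, with both of its parts staying in it and the rest of the stack and everything else on the bench left where they are. Finish still holding the tray still in the air, roughly level and open side up, centred over the red mat with its underside about 20 cm above the bench, and do not let go or set it down.

Things in the scene. Friction and masses are not known exactly. Their poses are not given: they have to be found in the camera images.
- top_tray: Orange parts tray on top of the stack, open side up: 184 mm (x) by 134 mm (y) over the rim, 40 mm high, walls 2 mm, rim flange 11 mm wide, 3 mm thick; 130 g empty. Origin: centre of its underside; z up. A yellow upright tab on one corner (-x, +y). Nested 14 mm above the next tray, gripped through the first 8 mm of lift by four sprung rubber nubs on the long sides, about 2 N of friction each.
- tab (a point): Middle of the yellow tab: an upright plate 10 mm thick, 36 mm wide, 36 mm tall on the tray's rim; this point is 22 mm above the rim's top, 14 mm below the tab's top. Its thickness lies along the horizontal line from the tab to far_corner (nearly the tray's diagonal): pinch it along that line from above. In the tray's frame (-84, 59, 62) mm.
- tab_corner (a point): Underside of the tray's rim right below the tab, 25 mm under point tab; tray frame (-84, 59, 37) mm. At rest 87 mm above the bench.
- far_corner (a point): Underside of the tray's rim at the corner diagonally opposite the tab; tray frame (89, -64, 37) mm. At rest 87 mm above the bench, on a lug of the blue tray: the tray turns about this point when the tab is lifted, the tab moving on an arc about it.
- tray_stack: The rest of the stack: three blue nested trays fixed together on a dark steel base plate 190 x 140 x 8 mm, 2.2 kg, standing loose on the bench. Origin: centre of the underside; z up; axes parallel to the orange tray's at the start, when the orange tray's origin is 50 mm above this one.
- work_mat: The red mat fixed on the bench, 250 mm (x) by 210 mm (y), 3 mm thick, with a lighter red inner field. Origin: centre of the underside. It lies on the robot's left or right, the stack on the other side.
- jockey_wheel: Black toothed disc 40 mm across, 8 mm high, 20 g, lying loose in the orange tray. Origin: centre of the underside.
- spacer: Aluminium ring 32 mm across, 10 mm high, hole 20 mm, 20 g, lying loose in the orange tray. Origin: centre of the underside.
- wrench: Bystander: steel wrench 160 mm long lying flat on the bench between mat and stack, along x.
- sprocket: Bystander: steel sprocket 80 mm across, 10 mm high, flat on the bench.
- mug: Bystander: white mug 80 mm across, 90 mm high.
- spray: Bystander: blue bottle with a white cap, 60 mm across, 180 mm high.
- tape: Bystander: black tape roll 90 mm across, 25 mm high, lying flat.
- screwdriver: Bystander: red-handled screwdriver 180 mm long lying on the bench.
Mind the look-alikes: they are no part of the job. Of the things like the top_tray, leave any that is turquoise; of the rest the larger one is meant.

How it is judged:
By the outcome, as a careful person would: the job done as asked, in the order asked, and still so for the second after the job is handed in, while the arm keeps its last pose, push and grip.
It also fails if it takes over 42 s, if anything falls off the work surface, if the arm or the gripper's body presses on something with over 40 N, if the wrist force passes 120 N, or if a joint passes its speed limit or range.

ROBOT

A 6-joint arm with a two-finger parallel gripper is mounted at the origin on the work surface. World frame = base frame: x ahead of the robot, y to its left, z up, the work surface at z = 0. Lengths are in mm, angles in rad, forces in N, time in s.
With the tool pointing down it reaches from about 275 to 1000 mm from the base axis. Payload 8.4 kg.
Tool frame: the origin (TCP) lies between the finger pads; the fingertips stand 22 mm ahead of it and the grasp point (between the pads) lies 3 mm ahead of it (r.nose_length is the distance from the TCP to the fingertips, in mm); z points along the fingers, y is the direction in which the jaws open and shut (so a half turn about z gives the same grasp; the last joint's range is limited). The gripper opens to 85 mm and grips with 20 to 120 N. Pads are 22 mm wide; open, the fingers measure 114 mm over their backs; the gripper's body (76 mm by 85 mm) begins 54 mm behind the grasp point. The pads swing forward as they close: fully open they stand 13 mm farther back than shut.
Start: joints at [1.117, 0.353, 1.633, -0, 1.155, -0.002], TCP at [272.865, 562.292, 253.281] pointing down, gripper open.
Joint ranges: [-2.63, 2.63], [-0.92, 2.1], [0.06, 2.66], [-1.3, 4.44], [0, 2.69], [-3.02, 3.02]. Speed limits (rad/s): [2.22, 2.22, 2.79, 3.14, 3.14, 3.14].

INTERFACE

Orientations are given as [roll, pitch, yaw] about the fixed x, y, z axes, in that order (R = Rz(yaw) Ry(pitch) Rx(roll)).
In Python, from rig import r, viewer, order gives the robot as it stands.
- The arm moves only by the shell command python3 -m inch 'ROWS' [FORCE]. ROWS is JSON, a list of rows, each a list of 7 numbers: the opening, from 0 (shut) to 1 (fully open), then the shift along the tool's x, y, z in mm, then the turn, a rotation vector about the tool's x, y, z in degrees. A call has 1 to 8 rows; each row shifts and turns the pose as measured when the row begins, along the tool's axes as they then stand; what a row does not reach is not made up. A row lasts 1/10 s, in which the tool goes at most 50 mm and 8.59 degrees, less where a joint would pass 70% of its speed; a pose out of reach is approached as far as the arm can. A call is refused whole if a number of a shift passes 50 or a number of a turn 8.59, either way. A call with a gripper value outside its range is refused whole. The fingers move at their own pace and stop on an object; FORCE is the grip in N (left out, the last holds). Time passes only in rows, so rows that do not move let the fingers close. It gives the time, the measured TCP pose, the force and the opening at its end, in the units of the state.
- r.sense(): the state, without advancing time (a new reading comes with each control period).
- viewer.grab_frame(name): name is "side" or "top" or "wrist"; returns the picture (384x512x3 uint8, red, green, blue); there is no depth.
- viewer.camera_params(name): a dict with "intrinsics" (3x3 intrinsics, pixels), "distortion" ([k1, k2, p1, p2, k3] as OpenCV has them; the pictures are not rectified), "pose" (4x4, takes a point from camera to world coordinates); the wrist camera has in their place "T_tool_cam" (4x4, takes a point from camera to tool coordinates, whose origin is the TCP and whose axes are the flange's). Camera axes: x right, y up, looking along -z (the intrinsics and any distortion apply to the point x, -y, -z); pixel columns grow to the right and rows downward; lengths in mm; the calibration is good to about 2 mm. A picture is of the moment at which its call begins: read the wrist's pose just before it. camera_params takes no time and is no camera call.
- order.sign_off(): hands the job in, once; it reports no verdict.
The state is a dict: "clock": time; "qpos": joint angles; "qvel": joint speeds; "joint_efforts": joint torques, N m; "eef_pos": TCP position; "tcp_rot": TCP orientation; "contact_force": force on the tool from outside, world axes, zero at the start; "wrist_torque": the same for the moment, N m; "opening": opening from 0.0 (shut) to 1.0 (fully open).
Only numpy, scipy, OpenCV 4.12 (cv2) and the standard library are available. Lean on these libraries where they do the work, as an engineer would, in place of code of your own. Each camera call takes 0.05 s, during which the arm holds its last target.

## Working session

There is one attempt and no reset: what is moved stays moved. The work goes in short steps, Python scripts to look and compute and a shell command to move; the robot and the scene stay as the last step left them, time stands still between calls to the robot, and variables do not carry over. Pictures are saved under pics/ and viewed, and the job is handed in when it is done.

```bash
ls; mkdir -p pics
python3 - <<'E'
from rig import r, viewer, order
import cv2, numpy as np
np.set_printoptions(precision=3,suppress=True)
s=r.sense(); print(s)
for n in("side","top","wrist"):
    im=viewer.grab_frame(n); cv2.imwrite(f"pics/{n}0.png",im[:,:,::-1])
    print(n,viewer.camera_params(n))
E
```

```text
pics
{'clock': 0.0, 'qpos': array([ 1.117,  0.354,  1.634,  0.   ,  1.155, -0.002]), 'qvel': array([ 0.   ,  0.001, -0.001,  0.   ,  0.001, -0.   ]), 'joint_efforts': array([  0.002, -60.523, -34.207,   0.   ,   0.009,  -0.   ]), 'eef_pos': array([272.673, 561.897, 252.569]), 'tcp_rot': array([-3.14, -0.  ,  2.69]), 'contact_force': array([ 0.036,  0.382, -0.299]), 'wrist_torque': array([ 0.015,  0.003, -0.01 ]), 'opening': 0.9983484522186817}
side {'intrinsics': array([[459.183,   0.   , 253.651],
       [  0.   , 459.183, 187.998],
       [  0.   ,   0.   ,   1.   ]]), 'distortion': array([-0.156,  0.   ,  0.   ,  0.   ,  0.   ]), 'pose': array([[  -0.993,    0.08 ,   -0.088,  362.242],
       [  -0.119,   -0.705,    0.699, 1050.891],
       [  -0.006,    0.705,    0.709, 1276.176],
       [   0.   ,    0.   ,    0.   ,    1.   ]])}
top {'intrinsics': array([[467.414,   0.   , 254.768],
       [  0.   , 467.414, 191.871],
       [  0.   ,   0.   ,   1.   ]]), 'distortion': array([0.056, 0.   , 0.   , 0.   , 0.   ]), 'pose': array([[  -0.007,    0.995,   -0.104,  358.997],
       [  -1.   ,   -0.007,   -0.001,  -78.078],
       [  -0.002,    0.104,    0.995, 1627.999],
       [   0.   ,    0.   ,    0.   ,    1.   ]])}
wrist {'intrinsics': array([[279.452,   0.   , 253.755],
       [  0.   , 279.452, 190.661],
       [  0.   ,   0.   ,   1.   ]]), 'distortion': array([-0.037,  0.   ,  0.   ,  0.   ,  0.   ]), 'T_tool_cam': array([[   0.   ,    0.961,    0.275,   68.811],
       [   1.   ,    0.   ,   -0.001,    0.19 ],
       [  -0.001,    0.275,   -0.961, -120.615],
       [   0.   ,    0.   ,    0.   ,    1.   ]])}
```

View pics/top0.png

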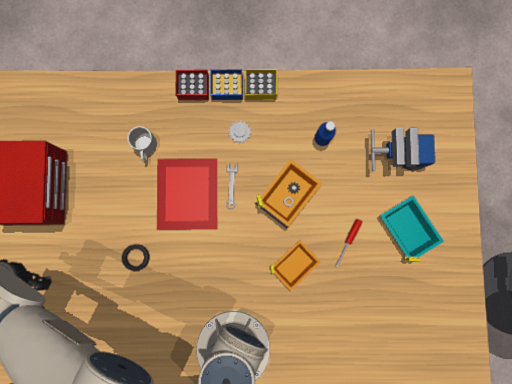

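View pics/side0.png

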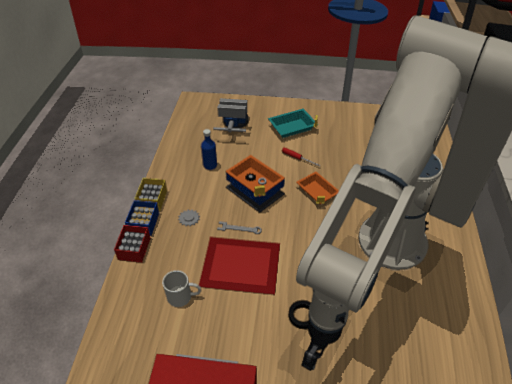

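View pics/wrist0.png

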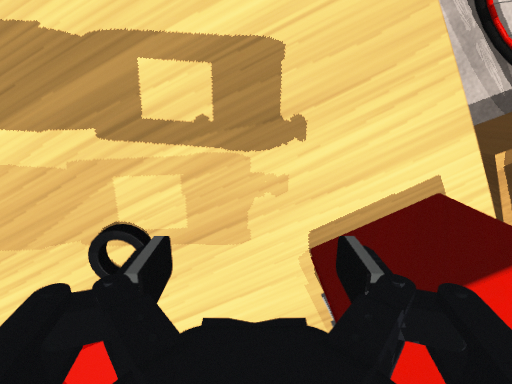

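The top picture shows three candidates: an orange tray with parts in it at (290,193), a smaller orange tray at (295,265) and a turquoise one at (411,227). I choose (290,193), since it's orange, the larger of the two and sits on blue trays. I'll check that in a close crop.

Run:
```python
import cv2, numpy as np
t=cv2.imread("pics/top0.png"); s=cv2.imread("pics/side0.png")
a=cv2.resize(t[150:240,245:335],(540,540),interpolation=cv2.INTER_CUBIC)
cv2.imwrite("pics/crop_top.png",a)
b=cv2.resize(s[145:220,215:300],(680,600),interpolation=cv2.INTER_CUBIC)
cv2.imwrite("pics/crop_side.png",b)
```

```text
(no output)
```

View pics/crop_top.png

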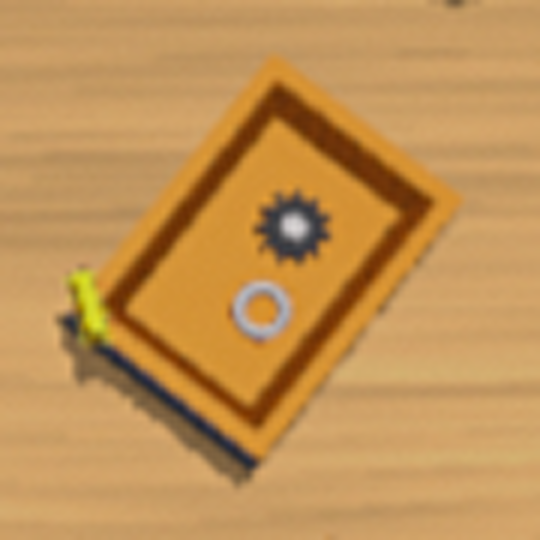

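View pics/crop_side.png

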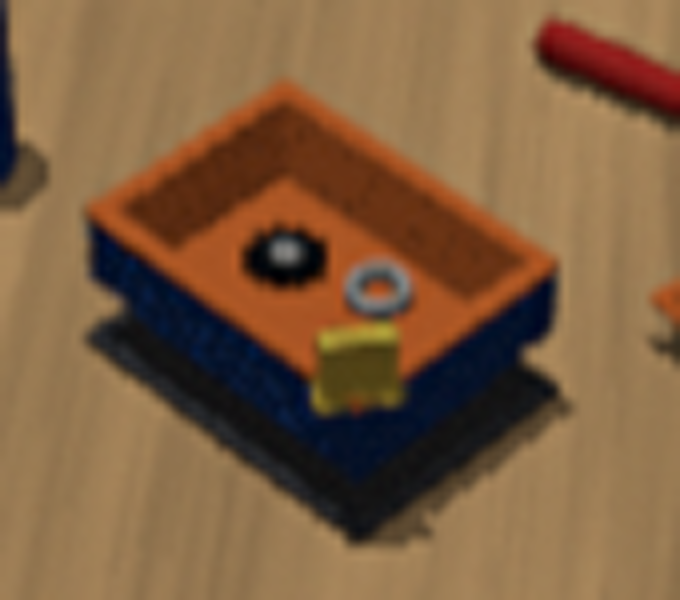

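The crops confirm it: an orange tray on blue trays and a dark base plate, with a black toothed disc and a ring inside and a yellow tab at the left corner (top picture about (260,202)). Next I'll fit its pose from both cameras.

```bash
cat > h.py <<'E'
import cv2, numpy as np
from scipy.optimize import least_squares
from scipy.spatial.transform import Rotation as Ro
from rig import r, viewer, order
np.set_printoptions(precision=2,suppress=True)
F=np.diag([1.,-1,-1])
def proj(n,P,pose=None):
    c=viewer.camera_params(n); T=c["pose"] if pose is None else pose
    P=np.atleast_2d(P); X=(P-T[:3,3])@T[:3,:3]@F
    return cv2.projectPoints(X,np.zeros(3),np.zeros(3),c["intrinsics"],c["distortion"])[0].reshape(-1,2)
def ray(n,px,z,pose=None):
    c=viewer.camera_params(n); T=c["pose"] if pose is None else pose
    u=cv2.undistortPoints(np.array(px,float).reshape(-1,1,2),c["intrinsics"],c["distortion"]).reshape(-1,2)
    d=np.c_[u,np.ones(len(u))]@F@T[:3,:3].T
    return T[:3,3]+d*((z-T[2,3])/d[:,2:])
def wristpose(s):
    T=np.eye(4);T[:3,:3]=Ro.from_euler('xyz',s['tcp_rot']).as_matrix();T[:3,3]=s['eef_pos']
    return T@viewer.camera_params('wrist')['T_tool_cam']
E
python3 - <<'E'
from h import *
C=lambda a,s,o:(np.array(a,float)+.5)/s-.5+np.array(o)
tp=C([(275,57),(462,197),(258,455),(87,305)],6,(245,150))
sp=C([(287,80),(88,212),(556,265),(357,350)],8,(215,145))
L={'pp':(92,67,40),'pm':(92,-67,40),'mm':(-92,-67,40),'tab':(-84,59,72)}
tab_top=(-84,59,76)
to=np.array([L['pp'],L['pm'],L['mm'],tab_top]); so=np.array([L['pm'],L['pp'],L['mm'],(-84,59,68)])
def W(p,q): 
    return Ro.from_euler('z',p[2]).apply(q)+[p[0],p[1],50]
def f(p,w=(1,1)):
    return np.r_[w[0]*(proj('top',W(p,to))-tp).ravel(), w[1]*(proj('side',W(p,so))-sp).ravel()]
print(ray('top',tp[:3],90), ray('side',sp[:3],90))
x0=[*ray('top',[(290,193)],60)[0][:2],-0.9]
for w in((1,1),(1,0),(0,1)):
    o=least_squares(f,x0,args=(w,)); p=o.x; print(w,p,np.degrees(p[2]),o.fun.round(1))
    print('tab',W(p,[(-84,59,62)]),'far',W(p,[(89,-64,37)]))
mat=ray('top',[(157.5,159),(217,159),(217,229.5),(157,229.5)],3);print('mat',mat,mat.mean(0))
ms=ray('side',[(210,239),(281,240),(276,291),(202,285)],3);print('mat side',ms,ms.mean(0))
E
```

```text
[[ 629.12 -195.83   90.  ]
 [ 550.09 -297.78   90.  ]
 [ 408.73 -183.29   90.  ]] [[ 544.78 -301.63   90.  ]
 [ 626.58 -196.79   90.  ]
 [ 403.98 -185.69   90.  ]]
(1, 1) [ 517.26 -189.63   -0.68] -38.76120935632363 [-0.3 -0.5  0.5  0.9  0.3  1.6  0.3 -0.  -0.6  0.3 -1.2  0.2  0.1  0.3
 -0.5  0.2]
tab [[488.7  -91.04 112.  ]] far [[ 546.59 -295.26   87.  ]]
(1, 0) [ 518.85 -188.93   -0.67] -38.63500269146708 [-0.6 -1.   0.3  0.4  0.2  1.1  0.1 -0.5 -0.   0.  -0.   0.  -0.   0.
 -0.   0. ]
tab [[490.07 -90.39 112.  ]] far [[ 548.41 -294.49   87.  ]]
(0, 1) [ 515.29 -191.32   -0.68] -39.0058679199334 [ 0.   0.   0.   0.   0.   0.   0.   0.   0.   0.1 -0.6 -0.1  0.6  0.1
 -0.1 -0.1]
tab [[487.15 -92.6  112.  ]] far [[ 544.17 -297.07   87.  ]]
mat [[647.78 264.68   3.  ]
 [646.53  55.88   3.  ]
 [399.12  55.47   3.  ]
 [400.8  262.71   3.  ]] [523.56 159.68   3.  ]
mat side [[643.93  64.96   3.  ]
 [394.5   40.53   3.  ]
 [393.75 250.98   3.  ]
 [635.01 256.67   3.  ]] [516.8  153.29   3.  ]
```

Both cameras agree to about 2–3 mm: tab at about (488.5,-91,112), far_corner at about (547,-295,87), so the pinch line lies at -74° and the tool yaw should be about 0.276. The mat centre is about (522,158). I'll work out the rows to a pose above the tab.

```bash
cat >> h.py <<'E'
def Rdown(yaw): return Ro.from_euler('xyz',[np.pi,0,yaw])
def plan(pos,R,n,k=None,s=None,op=1):
    """n straight rows to pose; prints first k"""
    s=s or r.sense(); p=s['eef_pos'].copy(); R0=Ro.from_euler('xyz',s['tcp_rot'])
    rv=(R0.inv()*R).as_rotvec()
    rows=[]
    for i in range(n):
        Ri=R0*Ro.from_rotvec(rv*i/n)
        rows.append([op]+list(Ri.inv().apply((np.array(pos)-p)/n).round(1))+list(np.degrees(rv/n).round(2)))
    return rows[:k or n]
E
python3 -c "
from h import *
for x in plan([488.5,-91,250],Rdown(.276),17): print([float(v) for v in x])"
```

```text
[1.0, -28.2, -29.0, 0.2, -0.0, 0.0, 8.14]
[1.0, -32.0, -24.7, 0.2, -0.0, 0.0, 8.14]
[1.0, -35.2, -20.0, 0.2, -0.0, 0.0, 8.14]
[1.0, -37.7, -14.8, 0.2, -0.0, 0.0, 8.14]
[1.0, -39.4, -9.3, 0.2, -0.0, 0.0, 8.14]
[1.0, -40.3, -3.6, 0.2, -0.0, 0.0, 8.14]
[1.0, -40.4, 2.1, 0.2, -0.0, 0.0, 8.14]
[1.0, -39.7, 7.8, 0.2, -0.0, 0.0, 8.14]
[1.0, -38.2, 13.3, 0.2, -0.0, 0.0, 8.14]
[1.0, -35.9, 18.6, 0.2, -0.0, 0.0, 8.14]
[1.0, -32.9, 23.5, 0.2, -0.0, 0.0, 8.14]
[1.0, -29.3, 27.9, 0.2, -0.0, 0.0, 8.14]
[1.0, -25.0, 31.8, 0.2, -0.0, 0.0, 8.14]
[1.0, -20.3, 35.0, 0.2, -0.0, 0.0, 8.14]
[1.0, -15.1, 37.5, 0.2, -0.0, 0.0, 8.14]
[1.0, -9.6, 39.3, 0.2, -0.0, 0.0, 8.14]
[1.0, -4.0, 40.3, 0.2, -0.0, 0.0, 8.14]
```

```bash
python3 -m inch '[[1,-28,-29,0,0,0,8.1],[1,-32,-25,0,0,0,8.1],[1,-35,-20,0,0,0,8.1],[1,-38,-15,0,0,0,8.1],[1,-39,-9,0,0,0,8.1],[1,-40,-4,0,0,0,8.1],[1,-40,2,0,0,0,8.1],[1,-40,8,0,0,0,8.1]]' 40
python3 -c "
from h import *
print(r.sense()['qvel'])
for x in plan([488.5,-91,250],Rdown(.276),10): print([float(v) for v in x])"
```

```text
clock: 0.95
eef_pos: [370.0, 246.7, 250.6]
tcp_rot: [-3.14, 0.001, 1.523]
contact_force: [1.4, 0.5, 0.2]
opening: 1.001
[-0.89 -0.24  0.26 -0.01 -0.03  0.58]
[1.0, -33.2, 13.4, 0.1, -0.0, 0.01, 7.15]
[1.0, -31.2, 17.5, 0.1, -0.0, 0.01, 7.15]
[1.0, -28.8, 21.2, 0.1, -0.0, 0.01, 7.15]
[1.0, -26.0, 24.6, 0.1, -0.0, 0.01, 7.15]
[1.0, -22.7, 27.7, 0.1, -0.0, 0.01, 7.15]
[1.0, -19.1, 30.3, 0.1, -0.0, 0.01, 7.15]
[1.0, -15.2, 32.4, 0.1, -0.0, 0.01, 7.15]
[1.0, -11.0, 34.1, 0.1, -0.0, 0.01, 7.15]
[1.0, -6.7, 35.2, 0.1, -0.0, 0.01, 7.15]
[1.0, -2.3, 35.7, 0.1, -0.0, 0.01, 7.15]
```

```bash
python3 -m inch '[[1,-33,13,0,0,0,7.1],[1,-31,17,0,0,0,7.1],[1,-29,21,0,0,0,7.1],[1,-26,25,0,0,0,7.1],[1,-23,28,0,0,0,7.1],[1,-19,30,0,0,0,7.1],[1,-15,32,0,0,0,7.1],[1,-11,34,0,0,0,7.1]]' 40
python3 -c "
from h import *
print(r.sense()['qvel'])
for x in plan([488.5,-91,250],Rdown(.276),3): print([float(v) for v in x])"
```

```text
clock: 1.75
eef_pos: [460.2, -37.2, 250.9]
tcp_rot: [3.141, 0.0, 0.489]
contact_force: [1.3, 0.7, -0.4]
opening: 1.001
[-0.77  0.21 -0.24  0.    0.02  0.52]
[1.0, -0.1, 20.3, 0.3, 0.01, 0.01, 4.06]
[1.0, 1.3, 20.2, 0.3, 0.01, 0.01, 4.06]
[1.0, 2.8, 20.1, 0.3, 0.01, 0.01, 4.06]
```

```bash
python3 -m inch '[[1,0,20,0,0,0,4.1],[1,1,20,0,0,0,4],[1,3,20,0,0,0,4],[1,0,0,0,0,0,0]]' 40
python3 - <<'E'
from h import *
s=r.sense(); im=viewer.grab_frame('wrist'); cv2.imwrite('pics/w1.png',im[:,:,::-1])
print(s['eef_pos'],s['tcp_rot'],s['contact_force'])
np.save('w1.npy',wristpose(s))
E
```

```text
clock: 2.15
eef_pos: [489.2, -97.3, 250.6]
tcp_rot: [3.14, 0.001, 0.259]
contact_force: [-0.3, 0.2, 0.4]
opening: 0.998
[489.16 -97.32 250.6 ] [3.14 0.   0.26] [-0.26  0.19  0.36]
```

View pics/w1.png

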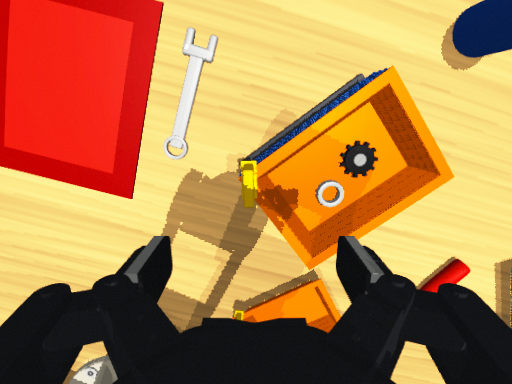

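The wrist picture shows the tray with the tab at (249,183), its rim corners at about (393,68), (453,176) and (313,269), and the mat at upper left. I'll zoom in to refine the fit.

Run:
```python
import cv2
a=cv2.imread('pics/w1.png')
cv2.imwrite('pics/w1c.png',cv2.resize(a[145:225,215:295],(560,560),interpolation=cv2.INTER_CUBIC))
cv2.imwrite('pics/w1d.png',cv2.resize(a[55:280,230:470],(720,675)[:1]+(600,),interpolation=cv2.INTER_CUBIC))
```

```text
(no output)
```

View pics/w1c.png

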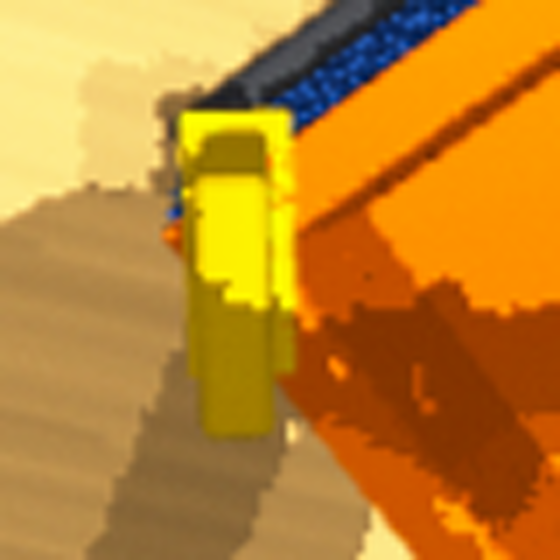

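View pics/w1d.png

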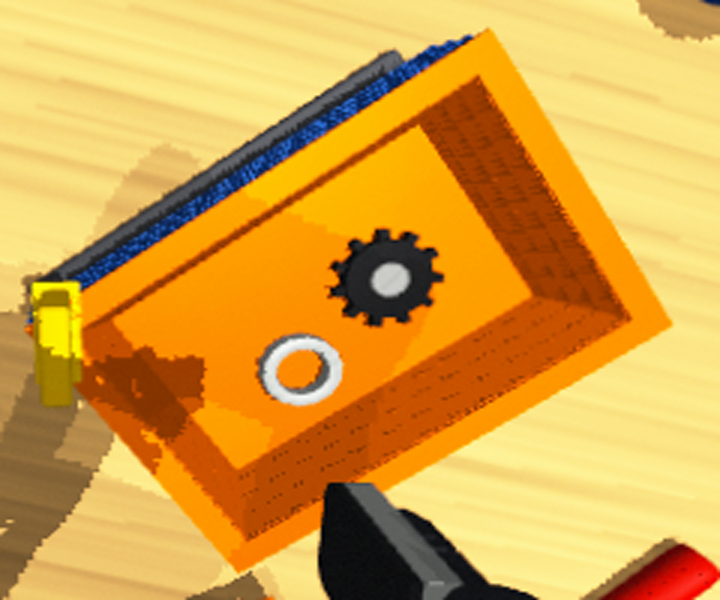

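Run:
```python
from h import *
T=np.load('w1.npy')
C=lambda a,s,o:(np.array(a,float)+.5)/np.array(s)-.5+np.array(o)
rp=C([(490,28),(672,323),(237,573)],(3,600/225),(230,55))
kp=C([(197,175),(268,175),(274,437),(203,437)],7,(215,145))
u=np.array([173,-123,0])/np.hypot(173,123); v=np.array([-u[1],u[0],0])
c=np.array([-84,59,76.])
print(ray('wrist',rp,90,T)); K=ray('wrist',kp,126,T); print(K,K.mean(0))
# order: image left = -y tool = away from far; image top=+x tool
tr=np.array([(92,67,40),(92,-67,40),(-92,-67,40)])
W=lambda p,q: Ro.from_euler('z',p[2]).apply(q)+[p[0],p[1],50]
kt=np.array([c-5*u+18*v,c+5*u+18*v,c+5*u-18*v,c-5*u-18*v])
f=lambda p:np.r_[(proj('wrist',W(p,tr),T)-rp).ravel(),(proj('wrist',W(p,kt),T)-kp).ravel()]
o=least_squares(f,[517,-190,-.68]); p=o.x
print(p,np.degrees(p[2]),o.fun.round(1))
tab=W(p,[(-84,59,62)])[0]; far=W(p,[(89,-64,37)])[0]; print('tab',tab,'far',far)
d=far-tab; print('yaw',np.arctan2(d[0],-d[1]), np.hypot(*d[:2]))
m=ray('wrist',[(161,3),(132,198)],3,T);print('mat corner',m)
```

```text
[[ 632.25 -195.52   90.  ]
 [ 549.42 -299.34   90.  ]
 [ 405.14 -185.14   90.  ]]
[[ 506.22  -83.07  126.  ]
 [ 508.54  -91.83  126.  ]
 [ 474.54 -101.65  126.  ]
 [ 472.12  -92.54  126.  ]] [490.35 -92.27 126.  ]
[ 519.01 -190.57   -0.67] -38.621766914922745 [ 0.3 -0.5  0.7  0.6  0.3 -0.1 -0.9 -0.1  0.2 -0.4  0.1  0.3 -0.5  0.5]
tab [490.21 -92.05 112.  ] far [ 548.6  -296.13   87.  ]
yaw 0.2786604222087664 212.26869764522516
mat corner [[648.7   56.75   3.  ]
 [402.07  54.18   3.  ]]
```

Run:
```python
from h import *
T=np.load('w1.npy')
C=lambda a,s,o:(np.array(a,float)+.5)/np.array(s)-.5+np.array(o)
kp=C([(180,110),(292,110),(295,373),(189,375)],7,(215,145))
for h in (90,94,98,102,106,110):
    K=ray('wrist',kp,h,T);print(h,K.mean(0),np.linalg.norm(K[1]-K[0]),np.linalg.norm(K[2]-K[1]))
for x in plan([490.2,-92,180],Rdown(.2787),4): print([float(v) for v in x])
```

```text
90 [490.11 -92.18  90.  ] 16.248385209953273 39.985919883922655
94 [491.07 -92.    94.  ] 16.017231949665057 39.41707100279635
98 [492.03 -91.82  98.  ] 15.786078689376868 38.848222121670034
102 [492.99 -91.64 102.  ] 15.554925429088636 38.27937324054356
106 [493.95 -91.46 106.  ] 15.323772168800419 37.710524359417256
110 [494.92 -91.28 110.  ] 15.09261890851223 37.14167547829094
[1.0, 0.8, -0.9, 17.6, 0.01, 0.02, -0.24]
[1.0, 0.8, -0.9, 17.6, 0.01, 0.02, -0.24]
[1.0, 0.7, -0.9, 17.6, 0.01, 0.02, -0.24]
[1.0, 0.7, -0.9, 17.6, 0.01, 0.02, -0.24]
```

The yellow foot is flush with the rim, so a TCP height of about 116–117 is safe. Going down.

```bash
python3 -m inch '[[1,1,-1,18,0,0,-0.3],[1,1,-1,18,0,0,-0.3],[1,1,-1,18,0,0,-0.3],[1,1,-1,17,0,0,-0.3],[1,0,0,20,0,0,0],[1,0,0,18,0,0,0],[1,0,0,0,0,0,0]]'
python3 -c "
from h import *
print(r.sense()['contact_force'])
for x in plan([490.2,-92,117],Rdown(.2787),3): print([float(v) for v in x])"
```

```text
clock: 2.9
eef_pos: [487.4, -85.1, 138.1]
tcp_rot: [-3.14, 0.002, 0.299]
contact_force: [0.4, -0.5, -0.5]
opening: 1.001
[ 0.36 -0.46 -0.55]
[1.0, 0.2, 2.5, 7.0, -0.04, 0.05, 0.38]
[1.0, 0.3, 2.5, 7.0, -0.04, 0.05, 0.38]
[1.0, 0.3, 2.5, 7.0, -0.04, 0.05, 0.38]
```

```bash
python3 -m inch '[[1,0,2,5,0,0,0.4],[1,0,2,5,0,0,0.4],[1,0,2,5,0,0,0.3],[1,0,0,0,0,0,0],[1,0,0,0,0,0,0]]'
python3 -c "
from h import *
print(r.sense()['contact_force'],r.sense()['qvel'])
for x in plan([490.2,-92,117],Rdown(.2787),3): print([float(v) for v in x])"
```

```text
clock: 3.4
eef_pos: [489.9, -90.2, 124.4]
tcp_rot: [-3.14, 0.0, 0.281]
contact_force: [-0.2, 0.5, 0.5]
opening: 1.001
[-0.24  0.52  0.53] [-0.  0.  0.  0. -0. -0.]
[1.0, -0.1, 0.6, 2.5, -0.02, 0.0, 0.04]
[1.0, -0.1, 0.6, 2.5, -0.02, 0.0, 0.04]
[1.0, -0.1, 0.6, 2.5, -0.02, 0.0, 0.04]
```

```bash
python3 -m inch '[[1,0,1,4,0,0,0],[1,0,1,3,0,0,0],[1,0,0,0,0,0,0]]'
python3 - <<'E'
from h import *
s=r.sense(); im=viewer.grab_frame('wrist'); cv2.imwrite('pics/w2.png',im[:,:,::-1])
T=wristpose(s); print(s['eef_pos'],s['tcp_rot'],s['qvel'])
c=np.array([490.2,-92,126]); d=np.array([np.sin(.2787),-np.cos(.2787),0]); e=np.array([np.cos(.2787),np.sin(.2787),0])
print(proj('wrist',[c-5*d+18*e,c+5*d+18*e,c+5*d-18*e,c-5*d-18*e],T))
cv2.imwrite('pics/w2c.png',cv2.resize(im[180:330,150:360,::-1],(798,570),interpolation=cv2.INTER_CUBIC))
E
```

```text
clock: 3.7
eef_pos: [491.0, -92.5, 117.6]
tcp_rot: [-3.141, -0.001, 0.281]
contact_force: [0.4, -0.0, -0.1]
opening: 1.0
[491.01 -92.54 117.57] [-3.14 -0.    0.28] [-0. -0. -0.  0.  0. -0.]
[[239.76 237.22]
 [262.54 237.28]
 [261.69 306.18]
 [240.72 306.12]]
```

View pics/w2c.png

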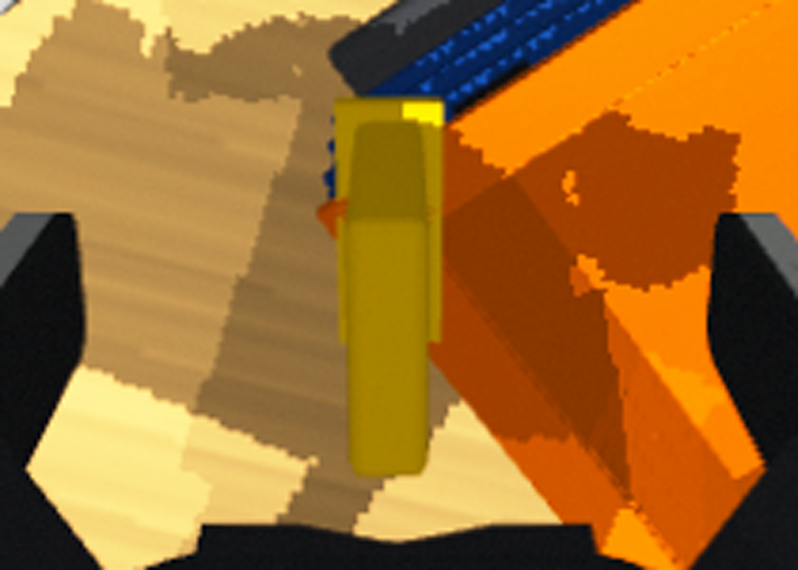

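The tab is at crop x 345–428, which is 241–263 px and matches the predicted 240–262. The jaws are centred about 1 mm to its right, so I'll nudge over and close.

```bash
python3 -m inch '[[0.5,-0.5,-1,0,0,0,0],[0.3,0,0,0,0,0,0],[0,0,0,0,0,0,0],[0,0,0,0,0,0,0],[0,0,0,0,0,0,0],[0,0,0,0,0,0,0]]' 30
python3 -c "
from h import *
s=r.sense();print(s['contact_force'],s['wrist_torque'],s['qvel'])"
```

```text
clock: 4.35
eef_pos: [490.3, -91.6, 117.9]
tcp_rot: [-3.141, -0.001, 0.281]
contact_force: [-0.6, 0.1, 0.1]
opening: 0.11
[-0.57  0.13  0.06] [-0.    0.07  0.14] [ 0. -0.  0. -0.  0.  0.]
```

Gripped, with an opening of 0.11 (about 9.4 mm) on the 10 mm tab. I'll firm the grip and then start the peel along the arc: per degree about tool x, dy=+0.54 and dz=-3.71 mm.

```bash
python3 -m inch '[[0,0,0,0,0,0,0],[0,0,0,0,0,0,0],[0,0,0.5,-3.7,1,0,0],[0,0,0.5,-3.7,1,0,0],[0,0,0.5,-3.7,1,0,0],[0,0,0,0,0,0,0]]' 110
cat > st.py <<'E'
from h import *
s=r.sense();print('F',s['contact_force'],'M',s['wrist_torque'],'qv',abs(s['qvel']).max())
far0=np.array([548.6,-296.1,87]);g0=np.array([490.3,-91.6,117.9]);R0=Ro.from_euler('xyz',[-3.141,-.001,.281])
R=Ro.from_euler('xyz',s['tcp_rot']);D=R*R0.inv()
print('tilt deg',np.degrees(D.as_rotvec()),'in tool',np.degrees((R0.inv()*R).as_rotvec()))
m=lambda q:s['eef_pos']+D.apply(q-g0)
print('tabcorner',m([490.2,-92,87.]),'far',m(far0),'centre',m([519,-190.6,50.]),'pos',s['eef_pos'],s['clock'])
E
python3 st.py
```

```text
clock: 4.95
eef_pos: [491.4, -93.3, 129.9]
tcp_rot: [-3.084, -0.003, 0.281]
contact_force: [0.3, 3.0, 0.9]
opening: 0.097
F [0.35 3.02 0.91] M [ 0.32 -0.21  0.05] qv 0.007713053772477236
tilt deg [3.15 0.82 0.03] in tool [ 3.25  0.09 -0.03]
tabcorner [490.88 -91.98  98.99] far [ 549.3  -295.72   86.95] centre [ 519.17 -188.38   56.22] pos [491.42 -93.28 129.86] 4.95
```

```bash
python3 -m inch '[[0,0,0.5,-3.7,1,0,0],[0,0,0.5,-3.7,1,0,0],[0,0,0.5,-3.7,1,0,0],[0,0,0,0,0,0,0]]'
python3 st.py
python3 - <<'E'
from h import *
im=viewer.grab_frame('side'); cv2.imwrite('pics/s3.png',cv2.resize(im[110:230,190:330,::-1],(700,600),interpolation=cv2.INTER_CUBIC))
im=viewer.grab_frame('wrist'); cv2.imwrite('pics/w3.png',im[:,:,::-1])
E
```

```text
clock: 5.35
eef_pos: [492.5, -95.6, 142.3]
tcp_rot: [-3.027, -0.004, 0.281]
contact_force: [1.1, 3.1, -0.9]
opening: 0.091
F [ 1.06  3.06 -0.87] M [ 0.3  -0.26  0.19] qv 0.007204558146967039
tilt deg [6.34 1.67 0.03] in tool [ 6.55  0.15 -0.03]
tabcorner [491.47 -92.59 111.58] far [ 549.64 -295.32   87.36] centre [ 519.08 -186.45   63.1 ] pos [492.47 -95.61 142.32] 5.35
```

View pics/s3.png

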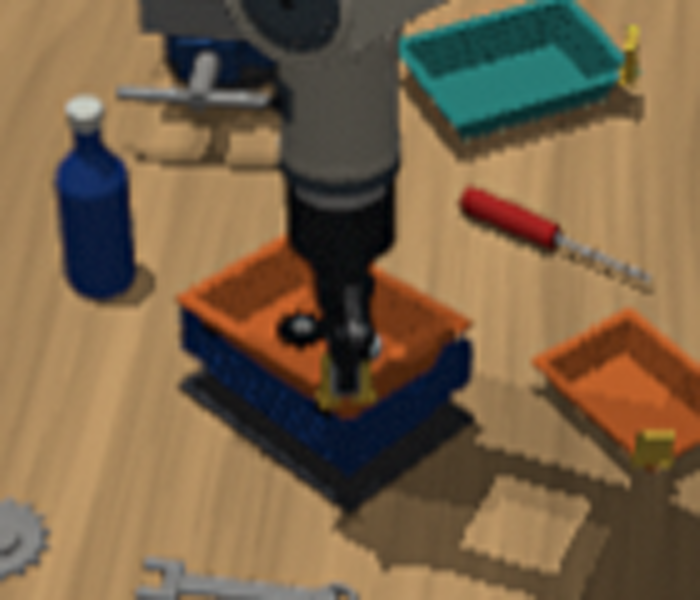

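View pics/w3.png

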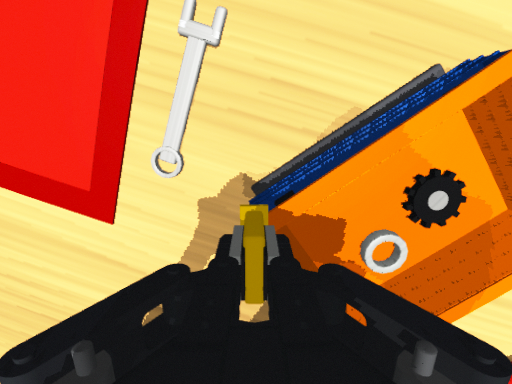

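The tray is peeling: the side picture shows the tab corner lifting off the blue stack with the parts still in place, and the wrist picture shows the tab firmly between the pads at (255,250). Continuing the arc.

```bash
python3 -m inch '[[0,0,0.5,-3.6,1,0,0],[0,0,0.5,-3.6,1,0,0],[0,0,0.5,-3.6,1,0,0],[0,0,0.5,-3.6,1,0,0],[0,0,0,0,0,0,0]]'
python3 st.py
python3 - <<'E'
from h import *
im=viewer.grab_frame('side'); cv2.imwrite('pics/s4.png',cv2.resize(im[110:230,190:330,::-1],(700,600),interpolation=cv2.INTER_CUBIC))
s=r.sense()
im=viewer.grab_frame('wrist'); cv2.imwrite('pics/w4.png',im[:,:,::-1])
E
```

```text
clock: 5.95
eef_pos: [493.7, -99.7, 157.3]
tcp_rot: [-2.953, -0.004, 0.283]
contact_force: [0.9, 2.5, 0.7]
opening: 0.094
F [0.87 2.47 0.68] M [ 0.17 -0.27  0.23] qv 0.006196500510629791
tilt deg [10.41  2.84  0.12] in tool [10.79  0.16 -0.11]
tabcorner [492.1  -94.55 126.83] far [ 549.95 -294.9    87.08] centre [ 518.8  -184.65   71.25] pos [493.73 -99.73 157.25] 5.95
```

View pics/s4.png

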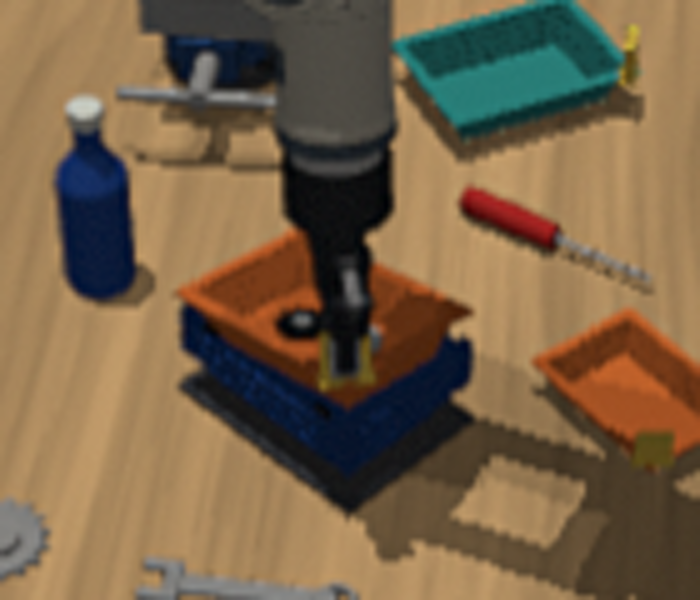

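View pics/w4.png

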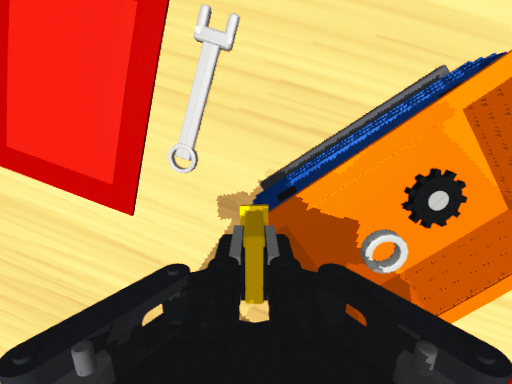

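The tab corner is now about 40 mm up with far_corner still at 87 mm. Relative to the hand, the tray and its parts haven't moved. Now I'll lift straight up in the world, keeping the tilt.

```bash
python3 -m inch '[[0,0,-0.8,-3.9,0,0,0],[0,0,-0.8,-3.9,0,0,0],[0,0,-0.8,-3.9,0,0,0],[0,0,-0.8,-3.9,0,0,0],[0,0,0,0,0,0,0]]'
python3 st.py
```

```text
clock: 6.55
eef_pos: [491.6, -98.8, 173.2]
tcp_rot: [-2.952, -0.0, 0.283]
contact_force: [0.2, -0.0, -1.5]
opening: 0.096
F [ 0.15 -0.04 -1.51] M [-0.02 -0.01  0.05] qv 0.00739406363372337
tilt deg [10.37  3.06  0.11] in tool [10.81 -0.06 -0.1 ]
tabcorner [489.86 -93.68 142.81] far [ 547.59 -294.05  103.01] centre [ 516.37 -183.82   87.21] pos [491.6  -98.84 173.23] 6.55
```

The tray is free, with a -1.5 N load on the tool (about 170 g) and no moment left. I'll rise further, then level.

```bash
python3 -m inch '[[0,0,-1.5,-8,0,0,0],[0,0,-2,-12,0,0,0],[0,0,-2.5,-12,0,0,0],[0,0,-2.5,-12,0,0,0],[0,0,-1.5,-8,0,0,0],[0,0,0,0,0,0,0]]'
python3 st.py;python3 -c "
from h import *
R0=Ro.from_euler('xyz',[-3.141,-.001,.281]);o=np.array([490.3,-91.6,117.9])-[519,-190.6,50]
for x in plan(o+[519,-190.6,200],R0,8): print([float(v) for v in x])"
```

```text
clock: 7.15
eef_pos: [491.9, -98.9, 232.1]
tcp_rot: [-2.953, -0.001, 0.283]
contact_force: [0.7, -0.7, -2.4]
opening: 0.098
F [ 0.71 -0.65 -2.4 ] M [ 0.05 -0.01  0.03] qv 0.00457374186518
tilt deg [10.33  2.97  0.11] in tool [10.75  0.01 -0.1 ]
tabcorner [490.18 -93.75 201.67] far [ 547.95 -294.16  162.08] centre [ 516.76 -183.93  146.16] pos [491.87 -98.9  232.1 ] 7.15
[1.0, 0.1, -1.8, -4.2, -1.34, -0.0, 0.01]
[1.0, 0.1, -1.7, -4.3, -1.34, -0.0, 0.01]
[1.0, 0.1, -1.6, -4.3, -1.34, -0.0, 0.01]
[1.0, 0.1, -1.5, -4.3, -1.34, -0.0, 0.01]
[1.0, 0.1, -1.3, -4.4, -1.34, -0.0, 0.01]
[1.0, 0.1, -1.2, -4.4, -1.34, -0.0, 0.01]
[1.0, 0.1, -1.1, -4.4, -1.34, -0.0, 0.01]
[1.0, 0.1, -1.0, -4.5, -1.34, -0.0, 0.01]
```

```bash
python3 -m inch '[[0,0,-1.8,-4.2,-1.3,0,0],[0,0,-1.7,-4.3,-1.3,0,0],[0,0,-1.6,-4.3,-1.3,0,0],[0,0,-1.5,-4.3,-1.3,0,0],[0,0,-1.3,-4.4,-1.3,0,0],[0,0,-1.2,-4.4,-1.3,0,0],[0,0,-1,-4.5,-1.3,0,0],[0,0,-1,-4.5,-1.3,0,0]]'
python3 st.py;python3 - <<'E'
from h import *
s=r.sense();im=viewer.grab_frame('wrist'); cv2.imwrite('pics/w5.png',im[:,:,::-1])
R0=Ro.from_euler('xyz',[-3.141,-.001,.281]);o=np.array([490.3,-91.6,117.9])-[519,-190.6,50]
for x in plan(o+[524,160,200],R0,16,s=s): print([float(v) for v in x])
E
```

```text
clock: 7.95
eef_pos: [488.6, -90.8, 269.8]
tcp_rot: [3.134, 0.0, 0.282]
contact_force: [-0.0, 0.1, -2.0]
opening: 0.099
F [-0.01  0.08 -1.99] M [0.12 0.01 0.02] qv 0.26420270305606564
tilt deg [-0.45 -0.06  0.08] in tool [-0.45 -0.07 -0.08]
tabcorner [488.58 -91.4  238.94] far [ 547.27 -295.41  240.62] centre [ 517.56 -190.25  202.76] pos [488.65 -90.76 269.84] 7.95
[1.0, 6.5, -20.9, -0.0, 0.03, 0.0, 0.01]
[1.0, 6.5, -20.9, -0.0, 0.03, 0.0, 0.01]
[1.0, 6.5, -20.9, -0.0, 0.03, 0.0, 0.01]
[1.0, 6.5, -20.9, -0.0, 0.03, 0.0, 0.01]
[1.0, 6.5, -20.9, 0.0, 0.03, 0.0, 0.01]
[1.0, 6.5, -20.9, 0.0, 0.03, 0.0, 0.01]
[1.0, 6.5, -20.9, 0.0, 0.03, 0.0, 0.01]
[1.0, 6.5, -20.9, 0.0, 0.03, 0.0, 0.01]
[1.0, 6.5, -20.9, 0.1, 0.03, 0.0, 0.01]
[1.0, 6.5, -20.9, 0.1, 0.03, 0.0, 0.01]
[1.0, 6.5, -20.9, 0.1, 0.03, 0.0, 0.01]
[1.0, 6.5, -20.9, 0.1, 0.03, 0.0, 0.01]
[1.0, 6.5, -20.9, 0.1, 0.03, 0.0, 0.01]
[1.0, 6.5, -20.9, 0.1, 0.03, 0.0, 0.01]
[1.0, 6.5, -20.9, 0.1, 0.03, 0.0, 0.01]
[1.0, 6.5, -20.9, 0.1, 0.03, 0.0, 0.01]
```

View pics/w5.png

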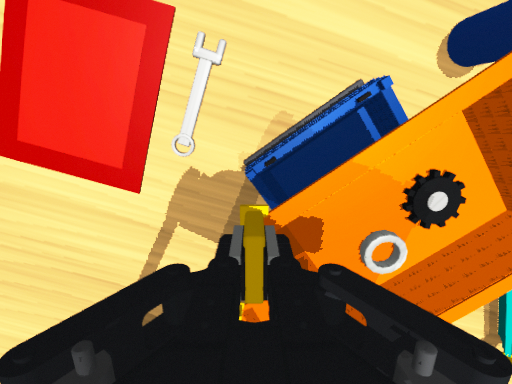

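The tray is clear of the stack and level, with the disc at (437,200) and the ring at (383,251), still in place. Carrying it gently to the mat.

```bash
python3 -m inch '[[0,2,-7,0,0,0,0],[0,4,-12,0,0,0,0],[0,5,-16,0,0,0,0],[0,6,-19,0,0,0,0],[0,6,-19,0,0,0,0],[0,6,-19,0,0,0,0],[0,6,-19,0,0,0,0],[0,6,-19,0,0,0,0]]'
cat > go.py <<'E'
from h import *
import sys
R0=Ro.from_euler('xyz',[-3.141,-.001,.281]);o=np.array([490.3,-91.6,117.9])-[519,-190.6,50]
s=r.sense(); n=int(sys.argv[1])
print(n,[float(v) for v in plan(o+[524,160,200],R0,n,s=s)[0]])
E
python3 st.py; python3 go.py 10
```

```text
clock: 8.8
eef_pos: [491.2, 54.1, 268.3]
tcp_rot: [3.135, 0.001, 0.278]
contact_force: [0.3, 0.0, -2.1]
opening: 0.095
F [ 0.3   0.03 -2.11] M [ 0.14  0.06 -0.06] qv 0.43145165246161654
tilt deg [-0.42 -0.01 -0.14] in tool [-0.41 -0.11  0.14]
tabcorner [491.15  53.52 237.45] far [ 549.04 -150.72  238.95] centre [519.71 -45.42 201.18] pos [491.25  54.15 268.34] 8.8
10 [1.0, 6.0, -19.6, -0.1, 0.04, 0.01, -0.01]
```

```bash
python3 -m inch '[[0,6,-19,0,0,0,0],[0,6,-19,0,0,0,0],[0,6,-19,0,0,0,0],[0,6,-19,0,0,0,0],[0,6,-19,0,0,0,0],[0,6,-19,0,0,0,0],[0,5,-16,0,0,0,0],[0,4,-13,0,0,0,0]]'
python3 st.py; python3 go.py 4
```

```text
clock: 9.6
eef_pos: [491.9, 217.3, 264.8]
tcp_rot: [3.139, 0.005, 0.279]
contact_force: [-0.8, 0.5, -1.8]
opening: 0.095
F [-0.78  0.53 -1.78] M [ 0.1   0.01 -0.02] qv 0.25491945165402213
tilt deg [-0.29  0.3  -0.11] in tool [-0.2  -0.37  0.11]
tabcorner [491.59 216.73 233.95] far [549.6   12.52 234.7 ] centre [520.01 117.89 197.31] pos [491.85 217.29 264.85] 9.6
4 [1.0, 3.7, -9.8, -0.8, 0.05, 0.09, -0.03]
```

```bash
python3 -m inch '[[0,3,-9,-0.7,0,0,0],[0,3,-9,-0.7,0,0,0],[0,2,-7,-0.5,0,0,0],[0,1,-4,0,0,0,0],[0,0,0,0,0,0,0],[0,0,0,0,0,0,0]]'
python3 st.py; python3 go.py 1
python3 - <<'E'
from h import *
im=viewer.grab_frame('top'); cv2.imwrite('pics/t6.png',im[:,:,::-1])
im=viewer.grab_frame('side'); cv2.imwrite('pics/s6.png',im[:,:,::-1])
E
```

```text
clock: 10.2
eef_pos: [491.9, 251.2, 266.1]
tcp_rot: [3.139, 0.007, 0.28]
contact_force: [-0.7, -0.1, -2.2]
opening: 0.093
F [-0.7  -0.11 -2.21] M [0.21 0.01 0.05] qv 0.0017989008406344824
tilt deg [-0.32  0.37 -0.04] in tool [-0.2  -0.44  0.04]
tabcorner [491.64 250.66 235.2 ] far [549.89  46.51 235.96] centre [520.13 151.83 198.56] pos [491.94 251.23 266.09] 10.2
1 [1.0, 5.4, -6.5, -1.9, 0.2, 0.44, -0.04]
```

View pics/t6.png

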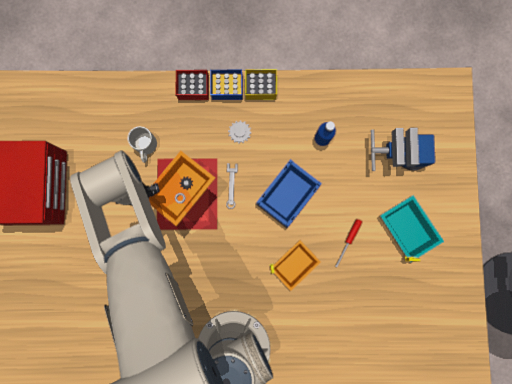

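View pics/s6.png

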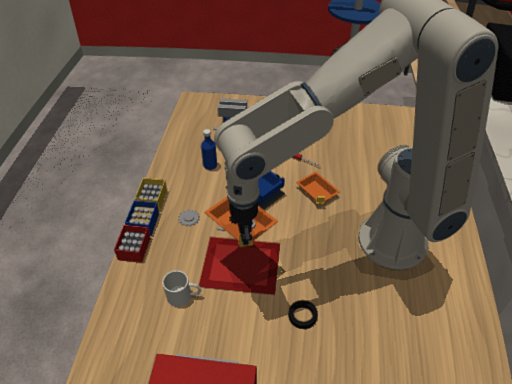

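The top picture shows the tray at (183,188) over the mat with both parts in it, and the stack and bystanders where they were. I'll make a final nudge of about 8 mm and then measure.

```bash
python3 -m inch '[[0,2.5,-3,-1,0.1,0.2,0],[0,2.5,-3,-1,0.1,0.2,0],[0,0,0,0,0,0,0],[0,0,0,0,0,0,0],[0,0,0,0,0,0,0]]'
python3 st.py; python3 go.py 1
python3 - <<'E'
from h import *
im=viewer.grab_frame('top'); cv2.imwrite('pics/t7.png',im[:,:,::-1])
cv2.imwrite('pics/t7c.png',cv2.resize(im[140:240,140:240,::-1],(600,600),interpolation=cv2.INTER_CUBIC))
a=cv2.imread('pics/top0.png'); b=im[:,:,::-1]
d=cv2.absdiff(a,b).max(2); d[d<40]=0; cv2.imwrite('pics/diff.png',d)
cv2.imwrite('pics/stk.png',np.hstack([cv2.resize(x[145:245,240:340],(400,400),interpolation=cv2.INTER_CUBIC) for x in(a,b)]))
E
```

```text
clock: 10.8
eef_pos: [495.7, 258.0, 268.5]
tcp_rot: [-3.141, -0.001, 0.279]
contact_force: [0.4, 0.4, -1.8]
opening: 0.097
F [ 0.42  0.44 -1.82] M [0.13 0.01 0.02] qv 0.006631039007134757
tilt deg [ 0.02 -0.01 -0.14] in tool [0.02 0.02 0.14]
tabcorner [495.59 257.62 237.59] far [553.51  53.39 237.53] centre [524.16 158.97 200.56] pos [495.68 258.01 268.49] 10.8
1 [1.0, -0.1, -1.1, 0.6, -0.02, -0.02, -0.14]
```

View pics/t7c.png

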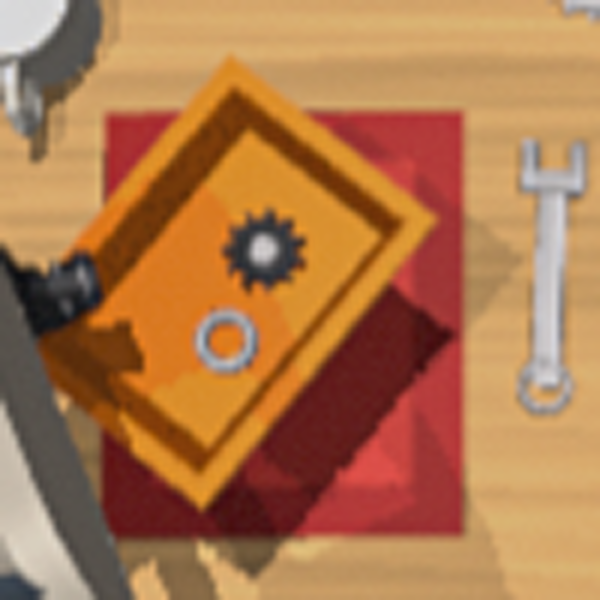

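View pics/stk.png

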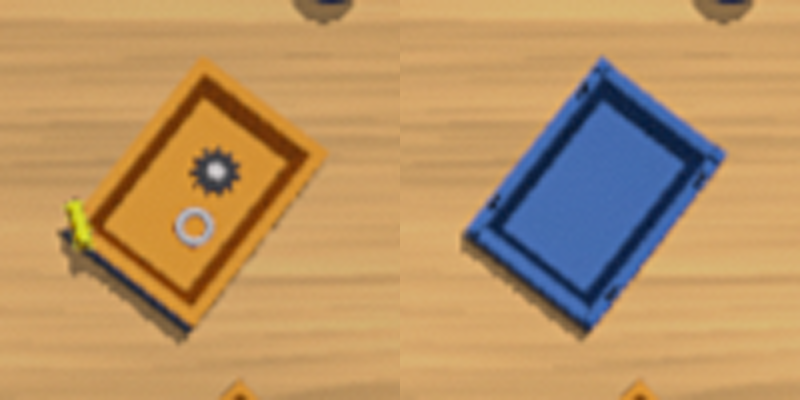

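View pics/diff.png

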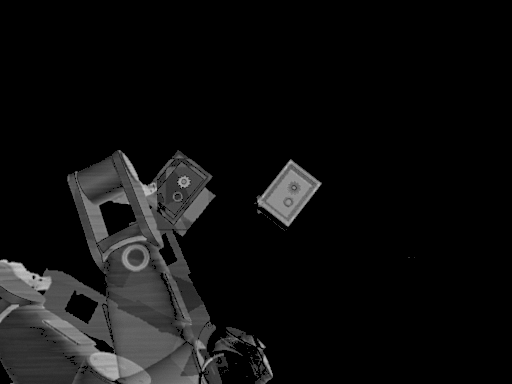

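The stack and bystanders show no change from the first picture. I'll hold a few still rows and check the tray's real pose independently from its rim corners.

```bash
python3 -m inch '[[0,0,0,0,0,0,0],[0,0,0,0,0,0,0],[0,0,0,0,0,0,0],[0,0,0,0,0,0,0],[0,0,0,0,0,0,0]]'
python3 st.py
python3 - <<'E'
from h import *
C=lambda a,s,o:(np.array(a,float)+.5)/s-.5+np.array(o)
rp=C([(232,55),(437,215),(203,512)],6,(140,140))
tr=np.array([(92,67,40),(92,-67,40),(-92,-67,40)])
q=Ro.from_euler('z',-38.7,degrees=True).apply(tr)+[524.2,159,200.5]
print('pred-meas px',(proj('top',q)-rp))
f=lambda p:(proj('top',Ro.from_rotvec(p[3:]).apply(Ro.from_euler('z',-38.7,degrees=True).apply(tr))+p[:3])-rp).ravel()
g=lambda p:(proj('top',Ro.from_euler('z',p[3]).apply(tr)+p[:3])-rp).ravel()
o=least_squares(g,[524,159,200,-.67],x_scale=[1,1,1,.01]);print('level fit',o.x,o.fun)
im=viewer.grab_frame('side'); cv2.imwrite('pics/s8.png',cv2.resize(im[170:310,180:300,::-1],(514,600),interpolation=cv2.INTER_CUBIC))
E
```

```text
clock: 11.35
eef_pos: [495.5, 257.8, 268.4]
tcp_rot: [-3.141, -0.001, 0.279]
contact_force: [0.3, 0.1, -1.1]
opening: 0.097
F [ 0.34  0.08 -1.12] M [0.13 0.04 0.09] qv 0.007502947724576802
tilt deg [ 0.01  0.01 -0.14] in tool [ 0.01 -0.    0.14]
tabcorner [495.43 257.44 237.46] far [553.34  53.2  237.43] centre [523.99 158.78 200.45] pos [495.53 257.84 268.36] 11.35
pred-meas px [[-0.32 -0.47]
 [ 0.26  0.23]
 [ 0.19 -0.92]]
level fit [522.24 158.26 206.39  -0.67] [-0.46 -0.22  0.31  0.55  0.15 -0.33]
```

View pics/s8.png

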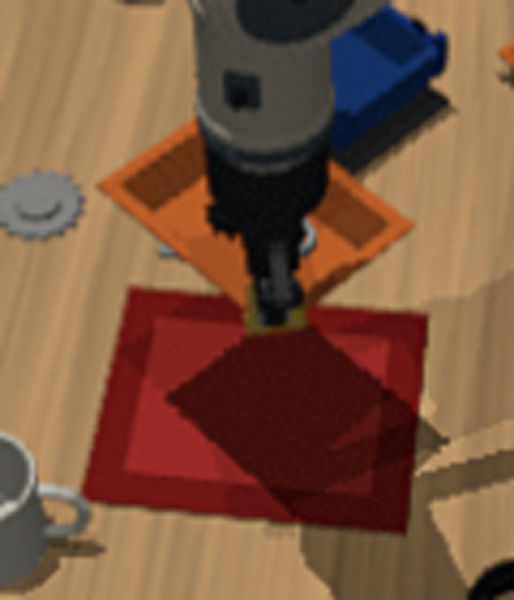

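The rim corners match the predicted level pose at (524,159,200.5) to under 1 px, and the tray is steady with both parts in. Handing in.

```bash
python3 -c "
from rig import order
print(order.sign_off())"
```

```text
the job is handed in; nothing more can be done
None
```

The job is handed in at 11.4 s of the 42 s, with the arm still holding the orange tray level over the red mat.

**What I did:** I pinched the yellow tab along the diagonal and peeled that corner up about 40 mm. The opposite corner stayed on its lug, at a computed height of 87 mm. I then lifted the tray straight up, levelled it and carried it to the mat.

**Final position:** Worked out from the arm's pose, the tray centre is at about (524, 159) mm and the mat centre at about (524, 160). The underside is about 200 mm above the bench, with tilt under 0.1°.

**Checks that passed:**
- In the top picture, the tray's rim corners match that pose to within 1 px.
- Both parts are still in the tray.
- Compared with the first top picture, the stack and bystanders it shows have not moved.
- The sensed forces I read after each move were never more than a few newtons.

**Checks that disagreed slightly:** fitting the tray pose freely from the top camera alone gave (522, 158) and a height of 206 mm. Height is poorly measured from that view, so I trusted the arm's figure. My first mat centre from the side camera was 6–7 mm off in x and y, because I read its pixels roughly, and I used the top and wrist measurements instead.

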